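# Shut the marked air valve under the sliding cover

### The arm

A 7-joint arm with a two-finger parallel gripper is mounted at the origin on a cart in front of the work surface, level with it; the furniture and walls round the work are solid. World frame = base frame: x ahead of the robot, y to its left, z up, the work surface at z = 0. Lengths are in m, angles in rad, forces in N, time in s.
With the tool pointing down it reaches from about 0.4 to 0.85 m from the base axis. Payload 6.9 kg.
Tool frame: the origin (TCP) lies midway between the tips of the shut fingers; the grasp point (between the pads) lies 19 mm behind it; z points along the fingers, y is the direction in which the jaws open and shut (so a half turn about z gives the same grasp; the last joint's range is limited). The gripper opens to 85 mm and grips with 20 to 120 N. Pads are 22 mm wide; open, the fingers measure 114 mm over their backs; the gripper's body (76 mm by 85 mm) begins 54 mm behind the grasp point. The pads swing forward as they close: fully open they stand 13 mm farther back than shut.
Start: joints at [-1.127, 0.507, -0.238, 1.5, 0.126, 1.149, -0.155], TCP at [0.207, 0.59, 0.231] pointing down, gripper open.
Joint ranges: [-3.08, 3.08], [-0.24, 2.05], [-1.43, 1.35], [0, 2.5], [-1.52, 4.66], [0.17, 1.96], [-2.89, 2.89]. Speed limits (rad/s): [2.39, 2.39, 3.14, 3.14, 3.14, 3.14, 3.14].

### API

Orientations are given as a 3x3 rotation matrix whose columns are the frame's x, y, z axes.
In Python, from bench import telemetry, viewer, close_job gives the robot as it stands.
- The arm moves only by the tool play_rows, never from a script. Its argument "motion" is a list of rows, each an object of numbers: "tx", "ty", "tz": the shift along the tool's x, y, z scaled (see below); "wx", "wy", "wz": the turn, a rotation vector about the tool's x, y, z scaled (see below); "gripper": the finger opening in mm, from 0 to 85.4. In form: [{"tx": .., "ty": .., "tz": .., "wx": .., "wy": .., "wz": .., "gripper": ..}, ...]. A call has 1 to 20 rows; each row shifts and turns the commanded pose from where the row before left it, along the tool's axes as they then stand; what a row does not reach is not made up. The controller multiplies each number of a shift by 150 mm and each number of a turn by 90 degrees. A row lasts 1/12 s, in which the tool goes at most 41.7 mm and 7.16 degrees, less where a joint would pass 70% of its speed; a pose out of reach is approached as far as the arm can. A call with a number of a shift or a turn outside -1 to 1 is refused whole. A call with a gripper value outside its range is refused whole. The fingers move at their own pace and stop on an object; "force" is the grip in N (left out, the last holds). Time passes only in rows, so rows that do not move let the fingers close. It gives the time, the measured TCP pose, the force and the opening at its end, in the units of the state.
- telemetry.get_obs(): the state, without advancing time (a new reading comes with each control period).
- viewer.read_camera(name): name is "scene" or "top" or "wrist"; returns a dict with "pixels" (384x512x3 uint8, red, green, blue), "fx", "fy", "cx", "cy" (pixels), "world_to_cam" (4x4, takes a point from world to camera coordinates). Camera axes: x right, y down, z forward; pixel columns grow to the right and rows downward; lengths in m; the calibration is good to about 2 mm. A picture is of the moment at which its call begins. There is no depth.
- close_job(): hands the job in, once; it reports no verdict.
The state is a dict: "clock": time; "qpos": joint angles; "qd": joint speeds; "joint_torque": joint torques, N m; "eef_pos": TCP position; "tcp_rot": TCP orientation; "ft_force": force on the tool from outside, world axes, zero at the start; "ft_torque": the same for the moment, N m; "grip_width": finger opening in m.
Only numpy, scipy, OpenCV 4.12 (cv2) and the standard library are available. Lean on these libraries where they do the work, as an engineer would, in place of code of your own. Each camera call takes 0.05 s, during which the arm holds its last target.

### The job

The air line behind the disc-marked valve must be shut off: push the flat cover of the manifold box by its tab, all the way back, then push the handle of the valve that has the round disc on its hub clockwise until it is fully shut, handle crosswise. Only push with the fingertips: do not pinch or lift the cover or anything else. Leave the cover lying slid back, the other handle as it is, and the things around the box where they stand.

Things in the scene. Friction and masses are not known exactly. Their poses are not given: they have to be found in the camera images.
- manifold: grey valve box fixed to the bench, 218 mm wide (y, left), 160 mm deep (x, to the rear). Origin at bench level. In its frame: window over two valves x -38..57, y -97..97 mm; solid deck x 57..115. Walls and deck 66 mm high, floor 12; side rails at y +-106 rise to 77. Valve axes at x 30, y -38 and +38 mm; the marked valve may be either
- cover: loose aluminium cover plate, 105x203x4 mm, 0.3 kg, lying on the box between its side rails, axes as the box's. Origin on its underside (66 mm up); at the start 0 to 12 mm along the box's +x from the box's origin. It slides along +x, onto and past the deck, until its lip meets the deck at about 89 mm; sliding takes 1 to 4 N
- cover_tab (a point): centre of the cover's upright push tab, a ridge 100 mm wide (y), 5 mm thick (x), 22 mm high. The point is 14 mm above the cover's underside; the tab's top is 91 mm above the bench. The cover's front edge lies 23 mm in front of it
- marked_valve_handle (a joint): handle to be shut, marked by a flat round disc 32 mm across on its hub (the plain hub: a 12 mm nut). Rad: 0 = open, pointing to the box's front (-x); grows clockwise seen from above; 1.571 = shut, at its stop, pointing to the box's left (+y). Stays where left; takes about 3 N at mid-grip. Starts at 0 to 0.25
- marked_valve_hub (a point): on the marked handle's turning axis, half-way up its bar, 44 mm above the bench. Bar and black grip span 39 to 50 mm above the bench, 13 mm wide; grip 16 to 52 mm from the axis. Between handles (76 mm apart) the window is empty; brass body and pipe, 14 mm or less to either side of each axis, lie below 36 mm
- marked_valve_tip (a point): free end of the marked handle, 52 mm from its axis, half-way up the bar
- plain_valve_handle (a joint): handle without disc, to be left as it is; same kind of valve and joint as the marked one
- plain_valve_tip (a point): free end of this plain handle, 52 mm from its axis, half-way up the bar
- rack_top (a point): top centre of a fixed black rack of carriers on the bench, to the left behind the box, about 145 x 195 mm and 225 mm high, turned by about 0.56 rad (its short side along that direction); pass well above or in front of it. The monitor stands behind the box, its panel's face at about x = 0.67 m
- white_tape: bystander: roll of white label tape, lying flat, 96 mm wide, 25 mm high; origin at the centre of its underside
- stamp: bystander: rubber stamp with wooden grip, standing in front of the box, 27x46x65 mm; origin at the centre of its underside
- tin: bystander: round tin, 60 mm wide, 22 mm high; origin at the centre of its underside
- dongle: bystander: small black plug-in key, 18x54x9 mm, lying in front of the box; origin at the centre of its underside
- driver: bystander: small screwdriver, 21x156x20 mm, lying; origin at the centre of its underside
- board: bystander: small green circuit board, 85x72x12 mm, lying; origin at the centre of its underside

How it is judged:
On the way, in this order (a step that is already met when the one before it is completed fails the run):
1. the cover is slid back and the window is open (x of cover in the frame of manifold above 0.075 m), for 0.2 s.
2. the marked handle is shut (value of joint marked_valve_handle above 1.43 rad), for 0.2 s.
At the end, for the whole second after the job is handed in: The marked handle is at 1.43 rad or more (within 8 degrees of its stop), the end of the other handle is within 15 mm of where it began, the cover lies flat on the box, at rest, at least 75 mm back from its closed place, and the bystanders are within 20 mm of where they stood (x of cover in the frame of manifold above 0.075 m and height (world z) of cover below 0.078 m and angle between cover's own z axis and vertical below 0.12 rad and value of joint marked_valve_handle above 1.43 rad and distance of plain_valve_tip from where it was at the start of the episode below 0.015 m and linear speed of cover below 0.01 m/s and distance of each of white_tape, stamp, tin, dongle, driver, board from where it was at the start of the episode below 0.02 m); the robot touches nothing.
It fails at once if the cover was lifted by over 12 mm or tipped by over 0.12 rad (not (height (world z) of cover below 0.078 m) or not (angle between cover's own z axis and vertical below 0.12 rad)).
It fails at once if the plain handle was moved: its end by 15 mm or more (not (distance of plain_valve_tip from where it was at the start of the episode below 0.015 m)).
It fails at once if a bystander was moved or lifted by over 20 mm (distance of any of white_tape, stamp, tin, dongle, driver, board from where it was at the start of the episode above 0.02 m).
It also fails if it takes over 45 s, if anything falls off the work surface, if the arm or the gripper's body presses on something with over 40 N, if the wrist force passes 120 N, or if a joint passes its speed limit or range.

## Working session

There is one attempt and no reset: what is moved stays moved. The work goes in short steps, Python scripts to look and compute and a tool call to move; the robot and the scene stay as the last step left them, time stands still between calls to the robot, and variables do not carry over. Pictures are saved under pics/ and viewed, and the job is handed in when it is done.

Besides the shell and the picture viewer there is one more tool, called as name(argument=value, ...) on one line, values as JSON. play_rows: Moves the arm, as the interface text tells. Shifts and turns lie within -1 to 1; 1 stands for 150 mm of shift or 90 degrees of turn. Its arguments: {"type":"object","properties":{"motion":{"type":"array"},"force":{"type":"number"}},"required":["motion"]}

```bash
mkdir -p pics
python3 - <<'E'
from bench import telemetry, viewer
import cv2, numpy as np, pickle
o=telemetry.get_obs(); print({k:np.round(v,3).tolist() for k,v in o.items()})
for n in ['scene','top','wrist']:
    c=viewer.read_camera(n); pickle.dump(c,open(f'{n}0.pkl','wb'))
    cv2.imwrite(f'pics/{n}0.png',cv2.resize(c['pixels'][:,:,::-1],(800,600),interpolation=cv2.INTER_CUBIC))
    print(n,c['fx'],c['fy'],c['cx'],c['cy'],np.round(c['world_to_cam'],3).tolist())
E
```

```text
{'clock': 0.0, 'qpos': [-1.128, 0.508, -0.238, 1.501, 0.126, 1.149, -0.155], 'qd': [0.002, -0.0, -0.001, 0.0, 0.0, -0.001, -0.001], 'joint_torque': [0.0, -62.06, -2.186, -24.966, 0.013, 0.012, -0.0], 'eef_pos': [0.207, 0.589, 0.23], 'tcp_rot': [[-0.943, 0.331, -0.001], [0.331, 0.943, -0.002], [-0.0, -0.002, -1.0]], 'ft_force': [-0.451, 0.091, -0.251], 'ft_torque': [0.011, -0.002, 0.028], 'grip_width': 0.085}
scene 491.6172321497057 491.6172321497057 261.6860974172808 195.28940010899 [[0.88, -0.474, 0.009, -0.444], [-0.187, -0.365, -0.912, 0.246], [0.436, 0.801, -0.41, 1.199], [0.0, 0.0, 0.0, 1.0]]
top 375.142042815602 375.142042815602 254.87020312467183 191.14717991179805 [[0.005, -1.0, 0.005, 0.022], [-0.998, -0.005, -0.066, 0.518], [0.066, -0.004, -0.998, 1.349], [0.0, 0.0, 0.0, 1.0]]
wrist 300.36535850654275 300.36535850654275 255.77731486334125 192.9682940633496 [[0.332, 0.943, -0.001, -0.626], [0.898, -0.315, 0.307, -0.04], [0.289, -0.103, -0.952, 0.38], [0.0, 0.0, 0.0, 1.0]]
```

View pics/scene0.png

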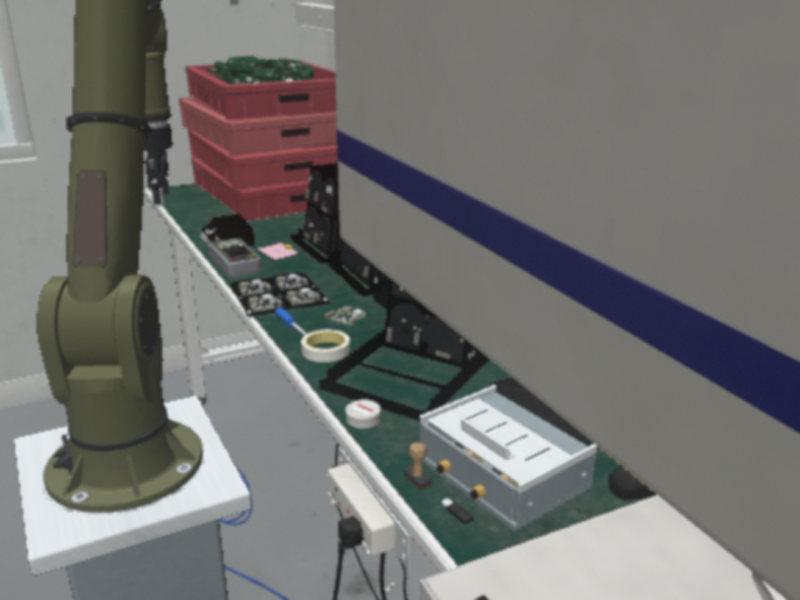

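View pics/top0.png

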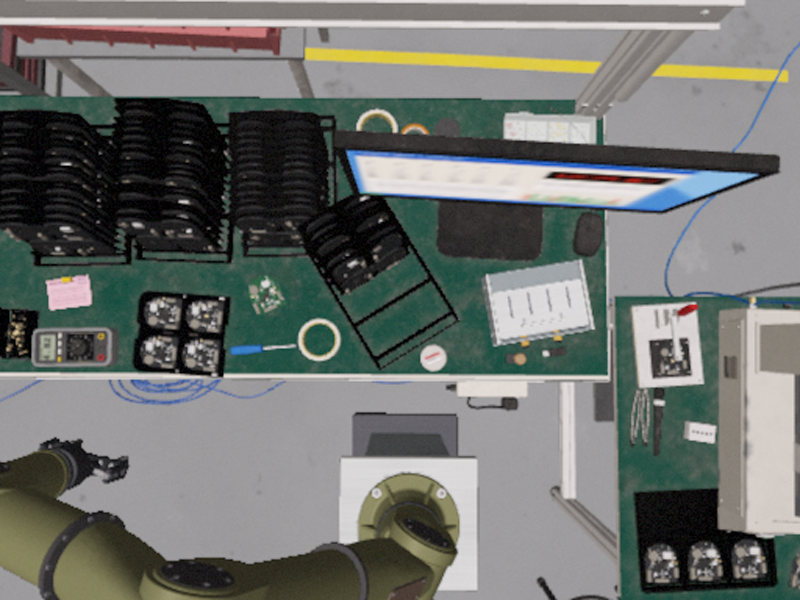

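View pics/wrist0.png

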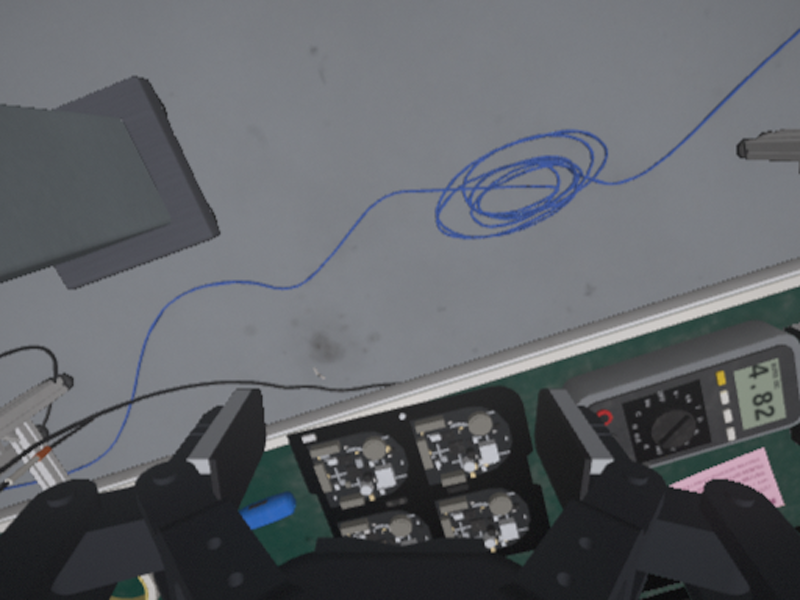

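The box is at about (540,302) in the top picture. The stamp (517,357) and dongle (553,352) are in front of it, the tin (433,357) is left in front, and the rack is left behind. I'll enlarge that area.

Run:
```python
import cv2, pickle
c=pickle.load(open('top0.pkl','rb'))['pixels'][:,:,::-1]
cv2.imwrite('pics/topcrop0.png',cv2.resize(c[155:245,265:385],(800,600),interpolation=cv2.INTER_CUBIC))
c=pickle.load(open('scene0.pkl','rb'))['pixels'][:,:,::-1]
cv2.imwrite('pics/scenecrop0.png',cv2.resize(c[235:343,250:394],(800,600),interpolation=cv2.INTER_CUBIC))
```

```text
(no output)
```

View pics/topcrop0.png

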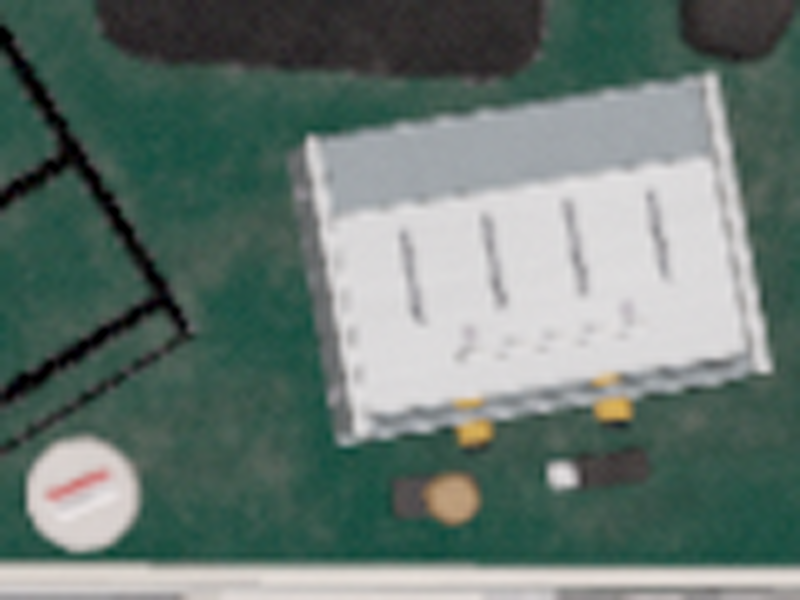

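View pics/scenecrop0.png

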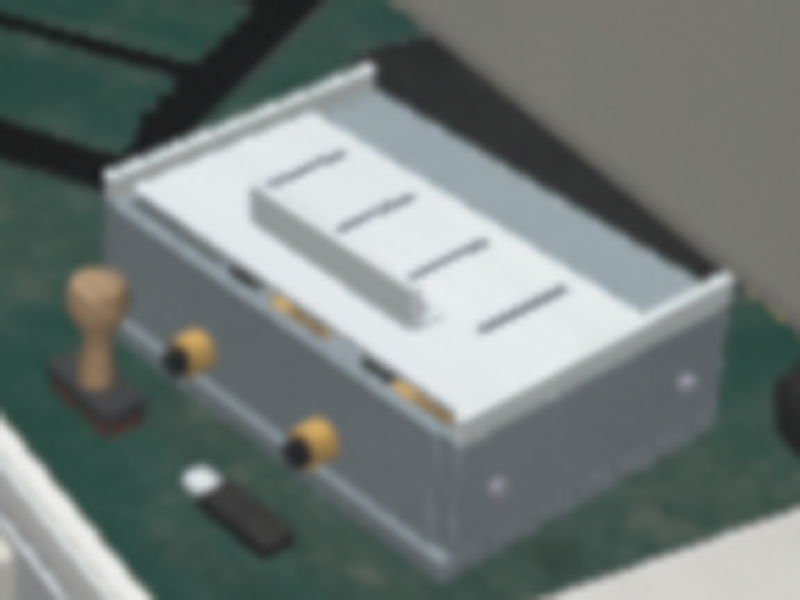

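```bash
cat > h.py <<'E'
import numpy as np, cv2, pickle
from scipy.optimize import least_squares
def proj(c,P):
    P=np.atleast_2d(P); q=(c['world_to_cam']@np.c_[P,np.ones(len(P))].T).T
    return np.c_[c['fx']*q[:,0]/q[:,2]+c['cx'],c['fy']*q[:,1]/q[:,2]+c['cy']]
def ray(c,uv,z):
    W=np.linalg.inv(c['world_to_cam']); o=W[:3,3]
    d=W[:3,:3]@np.array([(uv[0]-c['cx'])/c['fx'],(uv[1]-c['cy'])/c['fy'],1])
    return o+d*(z-o[2])/d[2]
def cr(u,v,s,x0,y0): return np.array([(u+.5)/s-.5+x0,(v+.5)/s-.5+y0])
def box2w(b,P):
    P=np.atleast_2d(P).astype(float); x,y,t=b; c,s=np.cos(t),np.sin(t)
    return np.c_[x+c*P[:,0]-s*P[:,1],y+s*P[:,0]+c*P[:,1],P[:,2]]
E
python3 - <<'E'
from h import *
T=pickle.load(open('top0.pkl','rb'));S=pickle.load(open('scene0.pkl','rb'))
t=lambda u,v:cr(u,v,6.6667,265,155); s=lambda u,v:cr(u,v,5.5556,250,235)
obs=[(T,t(305,137),(.115,.109,.077)),(T,t(717,72),(.115,-.109,.077)),(T,t(772,372),(-.045,-.109,.077)),(T,t(340,440),(-.045,.109,.077)),
(S,s(105,175),(-.045,.109,.077)),(S,s(373,63),(.115,.109,.077)),(S,s(733,272),(.115,-.109,.077)),(S,s(456,428),(-.045,-.109,.077)),(S,s(447,578),(-.045,-.109,0))]
f=lambda b,i=slice(None):np.concatenate([proj(c,box2w(b,p))[0]-uv for c,uv,p in obs[i]])
for i in (slice(0,4),slice(4,9),slice(None)):
    r=least_squares(f,[.45,-.35,0],args=(i,)); print(r.x.round(4),f(r.x,i).round(1))
b=r.x; print('tabtop front', box2w(b,[[0,0,.066]]))
for n,c,uv,z in [('cover rearL',T,t(333,215),.07),('cover rearR',T,t(708,157),.07),('coverfrontL',T,t(370,422),.07),('coverfrontR',T,t(747,362),.07),('stamp',T,t(452,498),.06),('stampbase',T,t(410,497),.015),('dongle',T,t(600,468),.009),('dongleL',T,t(548,475),.009),('tin',T,t(83,494),.022),
 ('S tabTL',S,s(252,187),.091),('S tabTR',S,s(432,295),.091),('S covR',S,s(455,420),.07),('S covL',S,s(137,187),.07)]:
    w=ray(c,uv,z); x,y,a=b; d=w[:2]-b[:2]; L=[np.cos(a)*d[0]+np.sin(a)*d[1],-np.sin(a)*d[0]+np.cos(a)*d[1]]
    print(n,w.round(4),'box',np.round(L,4))
E
```

```text
[ 0.4752 -0.2931  0.1527] [-0.2 -0.4 -0.5  0.3 -1.1  0.5  1.8 -0.4]
[ 0.476  -0.2985  0.1602] [-0.5 -0.6 -0.4 -0.3  0.7  0.7  0.5 -1.1 -0.3  0.9]
[ 0.4764 -0.2965  0.1592] [ 0.6 -0.5  0.2 -0.2 -0.1 -0.   2.9 -0.5 -0.7 -1.  -0.6 -0.7  0.2  0.3
  0.  -1.7 -0.8  0.3]
tabtop front [[ 0.47637508 -0.29647166  0.066     ]]
cover rearL [ 0.5306 -0.1841  0.07  ] box [0.0714 0.1024]
cover rearR [ 0.5623 -0.382   0.07  ] box [ 0.0713 -0.0981]
coverfrontL [ 0.4221 -0.2028  0.07  ] box [-0.0387  0.1011]
coverfrontR [ 0.4545 -0.4008  0.07  ] box [-0.0382 -0.0995]
stamp [ 0.3824 -0.2475  0.06  ] box [-0.085   0.0632]
stampbase [ 0.3813 -0.2341  0.015 ] box [-0.0839  0.0766]
dongle [ 0.3974 -0.3394  0.009 ] box [-0.0848 -0.0299]
dongleL [ 0.3935 -0.3109  0.009 ] box [-0.0841 -0.0011]
tin [ 0.3824 -0.0558  0.022 ] box [-0.0547  0.2525]
S tabTL [ 0.4536 -0.257   0.091 ] box [-0.0162  0.0426]
S tabTR [ 0.4755 -0.3569  0.091 ] box [-0.0105 -0.0595]
S covR [ 0.4541 -0.4045  0.07  ] box [-0.0391 -0.1031]
S covL [ 0.4271 -0.2062  0.07  ] box [-0.0343  0.0969]
```

Box pose is about (0.476, -0.296), turned 0.157 rad, and the two cameras agree to a few mm. The cover is at about +13 mm, so the tab is at box x ≈ -0.016. Next I swing the arm round, high and close in.

play_rows(motion=[{"ty":-0.22,"tz":-0.16,"gripper":0},{"ty":-0.22,"tz":-0.16,"gripper":0},{"ty":-0.22,"tz":-0.16,"gripper":0},{"ty":-0.22,"tz":-0.16,"gripper":0},{"ty":-0.22,"tz":-0.16,"gripper":0},{"tx":0,"gripper":0}])

```text
validation failed for argument at $.mo...
```

play_rows(motion=[{"tx":-0.25,"wz":0.052},{"tx":-0.25,"wz":0.052},{"tx":-0.25,"wz":0.052},{"tx":-0.25,"wz":0.052},{"tx":-0.25,"wz":0.052},{"tx":-0.25,"wz":0.052},{"tx":-0.25,"wz":0.052},{"tx":-0.25,"wz":0.052}])

```text
validation failed for argument at $.mo...
```

play_rows(motion=[{"tx":0,"ty":-0.22,"tz":-0.16,"wx":0,"wy":0,"wz":0,"gripper":0},{"tx":0,"ty":-0.22,"tz":-0.16,"wx":0,"wy":0,"wz":0,"gripper":0},{"tx":0,"ty":-0.22,"tz":-0.16,"wx":0,"wy":0,"wz":0,"gripper":0},{"tx":0,"ty":-0.22,"tz":-0.16,"wx":0,"wy":0,"wz":0,"gripper":0},{"tx":0,"ty":-0.22,"tz":-0.16,"wx":0,"wy":0,"wz":0,"gripper":0},{"tx":0,"ty":0,"tz":0,"wx":0,"wy":0,"wz":0,"gripper":0}])

```text
clock: 0.65
eef_pos: [0.151, 0.4308, 0.3563]
tcp_rot: [[-0.944, 0.331, 0.003], [0.331, 0.944, 0.005], [-0.001, 0.005, -1.0]]
ft_force: [1.3, 0.5, 0.6]
grip_width: 0.0121
```

play_rows(motion=[{"tx":-0.25,"ty":0,"tz":0,"wx":0,"wy":0,"wz":0.052,"gripper":0},{"tx":-0.25,"ty":0,"tz":0,"wx":0,"wy":0,"wz":0.052,"gripper":0},{"tx":-0.25,"ty":0,"tz":0,"wx":0,"wy":0,"wz":0.052,"gripper":0},{"tx":-0.25,"ty":0,"tz":0,"wx":0,"wy":0,"wz":0.052,"gripper":0},{"tx":-0.25,"ty":0,"tz":0,"wx":0,"wy":0,"wz":0.052,"gripper":0},{"tx":-0.25,"ty":0,"tz":0,"wx":0,"wy":0,"wz":0.052,"gripper":0},{"tx":-0.25,"ty":0,"tz":0,"wx":0,"wy":0,"wz":0.052,"gripper":0},{"tx":-0.25,"ty":0,"tz":0,"wx":0,"wy":0,"wz":0.052,"gripper":0},{"tx":-0.25,"ty":0,"tz":0,"wx":0,"wy":0,"wz":0.052,"gripper":0},{"tx":-0.25,"ty":0,"tz":0,"wx":0,"wy":0,"wz":0.052,"gripper":0}])

```text
clock: 1.48
eef_pos: [0.4313, 0.196, 0.3508]
tcp_rot: [[-0.401, 0.916, -0.0], [0.916, 0.401, -0.0], [-0.0, -0.0, -1.0]]
ft_force: [0.9, 0.5, -0.6]
grip_width: -0.0001
```

Run:
```python
from bench import telemetry
import numpy as np
o=telemetry.get_obs(); print({k:np.round(o[k],3).tolist() for k in('qpos','eef_pos','tcp_rot')})
```

```text
{'qpos': [-0.573, 0.184, 0.118, 1.66, -0.022, 1.3, -0.039], 'eef_pos': [0.431, 0.196, 0.351], 'tcp_rot': [[-0.401, 0.916, -0.0], [0.916, 0.401, -0.0], [-0.0, -0.0, -1.0]]}
```

Run:
```python
import numpy as np
psi=23.6
for k in range(15):
    d=-92.7; m=0.258 if k<13 else 0
    print(k,'tx %.2f ty %.2f'%(m*np.cos(np.radians(d-psi-90)),m*np.cos(np.radians(d-psi))))
    psi-=.077*90
print(psi)
```

```text
0 tx -0.23 ty -0.11
1 tx -0.24 ty -0.09
2 tx -0.25 ty -0.06
3 tx -0.26 ty -0.02
4 tx -0.26 ty 0.01
5 tx -0.26 ty 0.04
6 tx -0.25 ty 0.07
7 tx -0.24 ty 0.10
8 tx -0.23 ty 0.13
9 tx -0.21 ty 0.15
10 tx -0.19 ty 0.18
11 tx -0.17 ty 0.20
12 tx -0.14 ty 0.22
13 tx -0.00 ty 0.00
14 tx -0.00 ty 0.00
-80.35
```

play_rows(motion=[{"tx":-0.23,"ty":-0.11,"tz":0,"wx":0,"wy":0,"wz":0.077,"gripper":0},{"tx":-0.24,"ty":-0.09,"tz":0,"wx":0,"wy":0,"wz":0.077,"gripper":0},{"tx":-0.25,"ty":-0.06,"tz":0,"wx":0,"wy":0,"wz":0.077,"gripper":0},{"tx":-0.26,"ty":-0.02,"tz":0,"wx":0,"wy":0,"wz":0.077,"gripper":0},{"tx":-0.26,"ty":0.01,"tz":0,"wx":0,"wy":0,"wz":0.077,"gripper":0},{"tx":-0.26,"ty":0.04,"tz":0,"wx":0,"wy":0,"wz":0.077,"gripper":0},{"tx":-0.25,"ty":0.07,"tz":0,"wx":0,"wy":0,"wz":0.077,"gripper":0},{"tx":-0.24,"ty":0.1,"tz":0,"wx":0,"wy":0,"wz":0.077,"gripper":0},{"tx":-0.23,"ty":0.13,"tz":0,"wx":0,"wy":0,"wz":0.077,"gripper":0},{"tx":-0.21,"ty":0.15,"tz":0,"wx":0,"wy":0,"wz":0.077,"gripper":0},{"tx":-0.19,"ty":0.18,"tz":0,"wx":0,"wy":0,"wz":0.077,"gripper":0},{"tx":-0.17,"ty":0.2,"tz":0,"wx":0,"wy":0,"wz":0.077,"gripper":0},{"tx":-0.14,"ty":0.22,"tz":0,"wx":0,"wy":0,"wz":0.077,"gripper":0},{"tx":0,"ty":0,"tz":0,"wx":0,"wy":0,"wz":0.077,"gripper":0},{"tx":0,"ty":0,"tz":0,"wx":0,"wy":0,"wz":0.077,"gripper":0},{"tx":0,"ty":0,"tz":0,"wx":0,"wy":0,"wz":0,"gripper":0}])

```text
clock: 2.82
eef_pos: [0.4097, -0.3097, 0.3506]
tcp_rot: [[0.986, 0.165, -0.002], [0.165, -0.986, -0.0], [-0.002, -0.0, -1.0]]
ft_force: [0.7, 0.1, 1.0]
grip_width: -0.0002
```

Run:
```python
from bench import telemetry, viewer
import numpy as np,cv2,pickle
o=telemetry.get_obs(); print({k:np.round(o[k],3).tolist() for k in('qpos','eef_pos','tcp_rot','ft_force')})
for n in ['wrist','top']:
    c=viewer.read_camera(n); pickle.dump(c,open(f'{n}1.pkl','wb'))
    p=c['pixels'][:,:,::-1]
    if n=='top': p=p[155:245,265:385]
    cv2.imwrite(f'pics/{n}1.png',cv2.resize(p,(800,600),interpolation=cv2.INTER_CUBIC))
```

```text
{'qpos': [0.076, 0.312, 0.743, 1.575, -0.214, 1.339, -0.562], 'eef_pos': [0.41, -0.31, 0.351], 'tcp_rot': [[0.986, 0.165, -0.002], [0.165, -0.986, -0.0], [-0.002, -0.0, -1.0]], 'ft_force': [0.7, 0.124, 1.042]}
```

View pics/wrist1.png

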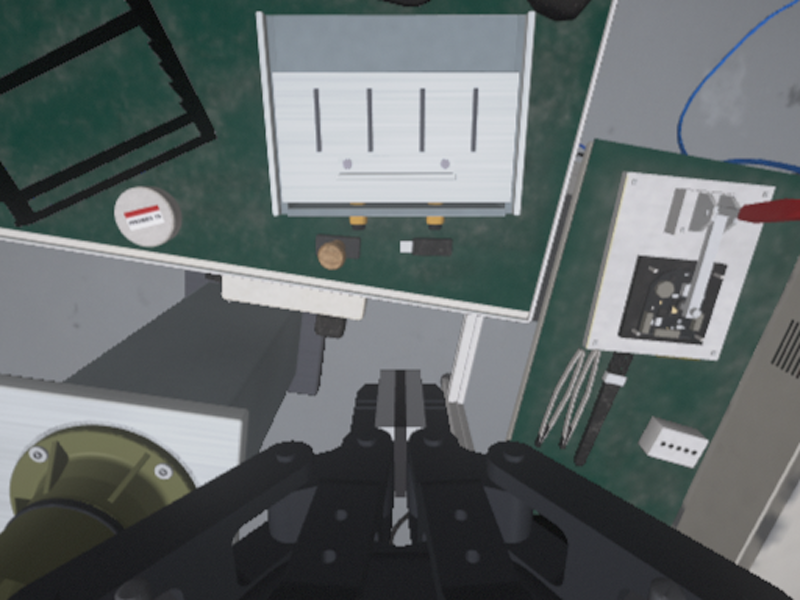

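View pics/top1.png

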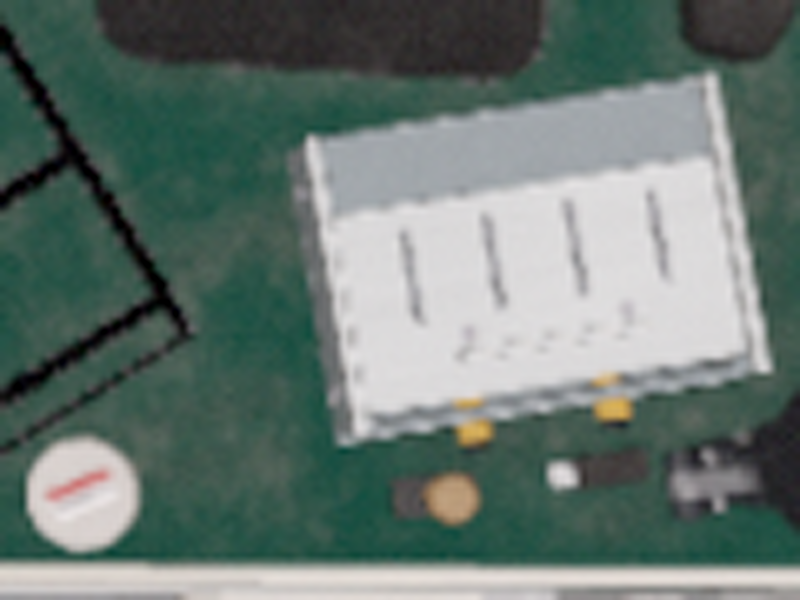

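The wrist view shows the box rail corners at (257,12), (535,12), (273,214) and (520,214), and the tab top at about (338–455, 176). I'll refit the pose with this view.

Run:
```python
from h import *
W=pickle.load(open('wrist1.pkl','rb'));w=lambda u,v:cr(u,v,1.5625,0,0)
p=W['pixels'][:,:,::-1]; cv2.imwrite('pics/wcrop1.png',cv2.resize(p[85:145,165:345],(800,267),interpolation=cv2.INTER_CUBIC))
obs=[(W,w(257,12),(.115,.109,.077)),(W,w(535,12),(.115,-.109,.077)),(W,w(520,214),(-.045,-.109,.077)),(W,w(273,214),(-.045,.109,.077))]
f=lambda b:np.concatenate([proj(c,box2w(b,p))[0]-uv for c,uv,p in obs])
r=least_squares(f,[.45,-.35,0]); print(r.x.round(4),f(r.x).round(1)); b=r.x
for n,uv,z in [('tabL',(338,176),.091),('tabR',(455,176),.091),('front',(400,203),.07),('rear',(400,72),.07)]:
    q=ray(W,w(*uv),z); x,y,a=b; d=q[:2]-b[:2]; print(n,q.round(4),np.round([np.cos(a)*d[0]+np.sin(a)*d[1],-np.sin(a)*d[0]+np.cos(a)*d[1]],4))
```

```text
[ 0.4765 -0.2945  0.165 ] [-1.  -1.6  1.1 -1.6  0.2  2.2 -0.2  2.1]
tabL [ 0.4596 -0.2484  0.091 ] [-0.009   0.0482]
tabR [ 0.4755 -0.344   0.091 ] [-0.009  -0.0487]
front [ 0.4441 -0.303   0.07  ] [-0.0333 -0.0031]
rear [ 0.5481 -0.2857  0.07  ] [ 0.0721 -0.0031]
```

View pics/wcrop1.png

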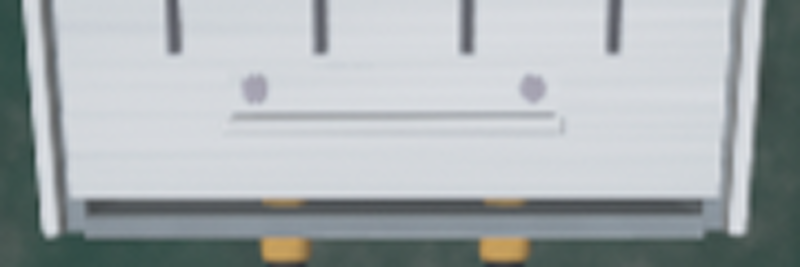

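play_rows(motion=[{"tx":0,"ty":-0.02,"tz":0.257,"wx":0,"wy":0,"wz":0,"gripper":0},{"tx":0,"ty":0,"tz":0.257,"wx":0,"wy":0,"wz":0,"gripper":0},{"tx":0,"ty":0,"tz":0.257,"wx":0,"wy":0,"wz":0,"gripper":0},{"tx":0,"ty":0,"tz":0.257,"wx":0,"wy":0,"wz":0,"gripper":0},{"tx":0,"ty":0,"tz":0.257,"wx":0,"wy":0,"wz":0,"gripper":0},{"tx":0,"ty":0,"tz":0.2,"wx":0,"wy":0,"wz":0,"gripper":0},{"tx":0,"ty":0,"tz":0.2,"wx":0,"wy":0,"wz":0,"gripper":0},{"tx":0,"ty":0,"tz":0.11,"wx":0,"wy":0,"wz":0,"gripper":0},{"tx":0,"ty":0,"tz":0,"wx":0,"wy":0,"wz":0,"gripper":0},{"tx":0,"ty":0,"tz":0,"wx":0,"wy":0,"wz":0,"gripper":0}])

```text
clock: 3.75
eef_pos: [0.4095, -0.3054, 0.0819]
tcp_rot: [[0.985, 0.175, -0.001], [0.175, -0.985, 0.001], [-0.001, -0.001, -1.0]]
ft_force: [0.1, -0.1, 0.3]
grip_width: 0.0003
```

play_rows(motion=[{"tx":0.07,"ty":0,"tz":0.015,"wx":0,"wy":0,"wz":0.008,"gripper":0},{"tx":0.07,"ty":0,"tz":0,"wx":0,"wy":0,"wz":0,"gripper":0},{"tx":0.05,"ty":0,"tz":0,"wx":0,"wy":0,"wz":0,"gripper":0},{"tx":0.03,"ty":0,"tz":0,"wx":0,"wy":0,"wz":0,"gripper":0},{"tx":0.03,"ty":0,"tz":0,"wx":0,"wy":0,"wz":0,"gripper":0},{"tx":0.03,"ty":0,"tz":0,"wx":0,"wy":0,"wz":0,"gripper":0},{"tx":0.03,"ty":0,"tz":0,"wx":0,"wy":0,"wz":0,"gripper":0},{"tx":0.03,"ty":0,"tz":0,"wx":0,"wy":0,"wz":0,"gripper":0},{"tx":0.03,"ty":0,"tz":0,"wx":0,"wy":0,"wz":0,"gripper":0}])

```text
clock: 4.5
eef_pos: [0.4635, -0.2974, 0.0799]
tcp_rot: [[0.987, 0.158, -0.001], [0.158, -0.987, -0.0], [-0.001, -0.0, -1.0]]
ft_force: [-4.9, -0.6, 3.6]
grip_width: -0.0002
```

```bash
cat > snap.py <<'E'
import sys
from bench import telemetry, viewer
import numpy as np,cv2,pickle
k=sys.argv[1]
o=telemetry.get_obs(); print({q:np.round(o[q],3).tolist() for q in('clock','eef_pos','ft_force')})
B=(.476,-.295,.163); d=o['eef_pos'][:2]-np.array(B[:2]); c,s=np.cos(B[2]),np.sin(B[2]); print('box',c*d[0]+s*d[1],-s*d[0]+c*d[1])
for n in sys.argv[2:]:
    c=viewer.read_camera(n); pickle.dump(c,open(f'{n}{k}.pkl','wb'))
    p=c['pixels'][:,:,::-1]
    if n=='top': p=p[155:245,265:385]
    if n=='scene': p=p[235:343,250:394]
    cv2.imwrite(f'pics/{n}{k}.png',cv2.resize(p,(800,600),interpolation=cv2.INTER_CUBIC))
E
python3 snap.py 2 wrist scene
```

```text
{'clock': 4.5, 'eef_pos': [0.463, -0.297, 0.08], 'ft_force': [-4.936, -0.631, 3.567]}
box -0.01273689372619165 -0.0003424439963981927
```

View pics/wrist2.png

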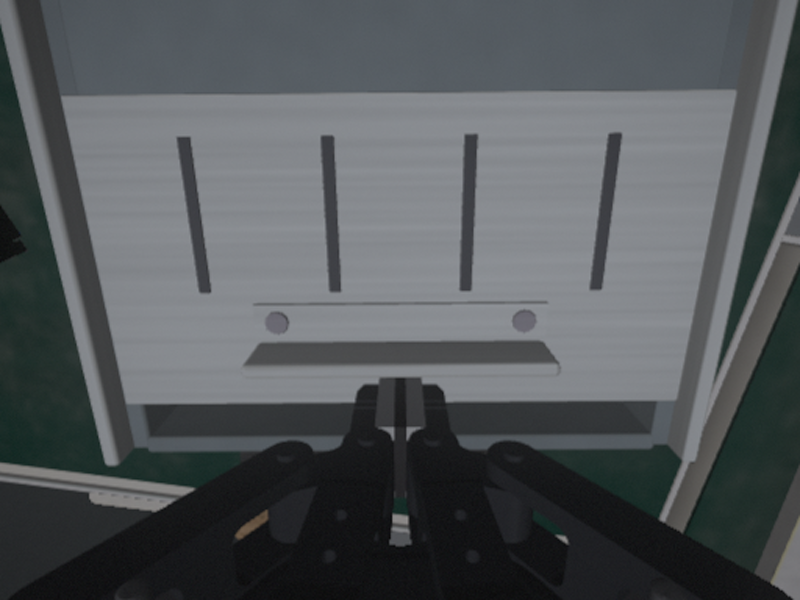

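View pics/scene2.png

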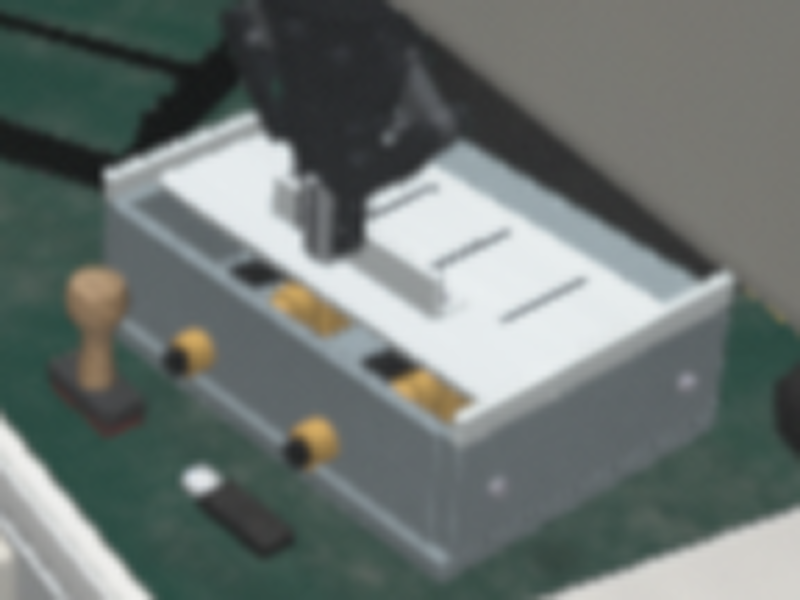

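The cover is sliding square, with about 5 N on the tab. I'll keep pushing.

play_rows(motion=[{"tx":0.035,"ty":0,"tz":0,"wx":0,"wy":0,"wz":0,"gripper":0},{"tx":0.035,"ty":0,"tz":0,"wx":0,"wy":0,"wz":0,"gripper":0},{"tx":0.035,"ty":0,"tz":0,"wx":0,"wy":0,"wz":0,"gripper":0},{"tx":0.035,"ty":0,"tz":0,"wx":0,"wy":0,"wz":0,"gripper":0},{"tx":0.035,"ty":0,"tz":0,"wx":0,"wy":0,"wz":0,"gripper":0},{"tx":0.035,"ty":0,"tz":0,"wx":0,"wy":0,"wz":0,"gripper":0},{"tx":0.035,"ty":0,"tz":0,"wx":0,"wy":0,"wz":0,"gripper":0},{"tx":0.035,"ty":0,"tz":0,"wx":0,"wy":0,"wz":0,"gripper":0},{"tx":0.02,"ty":0,"tz":0,"wx":0,"wy":0,"wz":0,"gripper":0}])

```text
clock: 5.35
eef_pos: [0.5096, -0.2896, 0.0798]
tcp_rot: [[0.987, 0.16, 0.0], [0.16, -0.987, -0.0], [0.0, 0.0, -1.0]]
ft_force: [-4.2, -0.8, 2.5]
grip_width: -0.0001
```

```bash
python3 snap.py 3 wrist scene
```

```text
{'clock': 5.35, 'eef_pos': [0.51, -0.29, 0.08], 'ft_force': [-4.175, -0.785, 2.46]}
box 0.03399938212082312 -8.924573084075158e-05
```

View pics/wrist3.png

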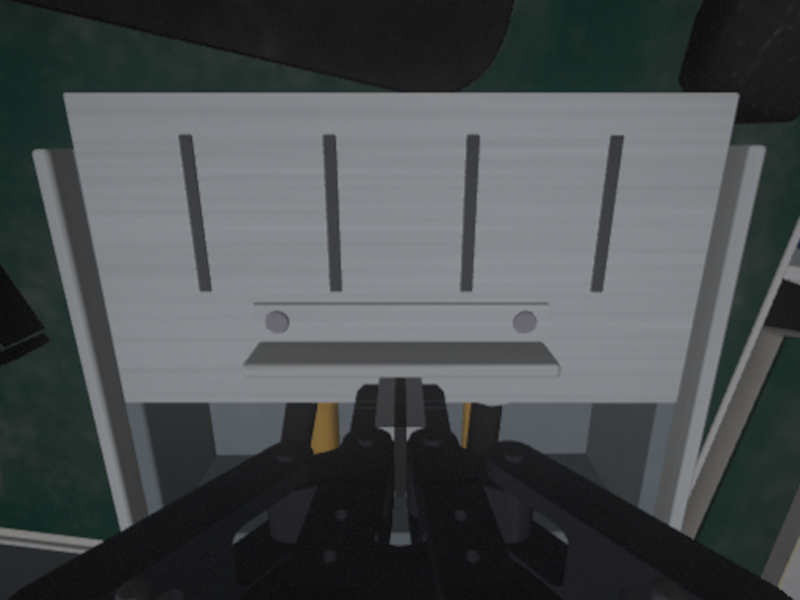

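View pics/scene3.png

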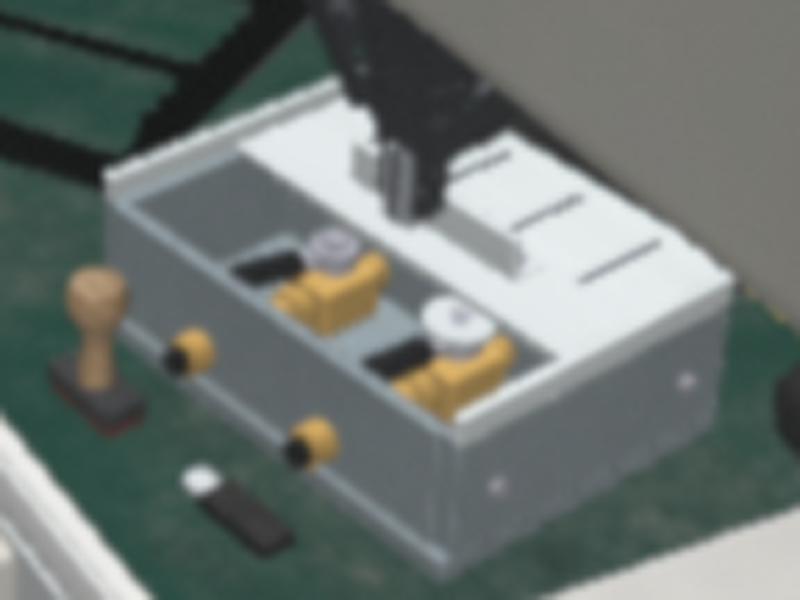

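The window is mostly open. The disc is on the right valve, at about (460,315) in the scene crop. The left valve has only the small nut.

```bash
cat > cov.py <<'E'
from h import *
import sys
B=(.476,-.295,.163)
def inbox(q):
    d=q[:2]-np.array(B[:2]); c,s=np.cos(B[2]),np.sin(B[2]); return np.round([c*d[0]+s*d[1],-s*d[0]+c*d[1]],4)
E
python3 - <<'E'
from cov import *
W=pickle.load(open('wrist3.pkl','rb'))
for n,uv,z in [('front',(250,402),.07),('rear',(400,93),.07),('railrearL',(33,151),.077),('railrearR',(766,147),.077)]:
    print(n,inbox(ray(W,cr(*uv,1.5625,0,0),z)))
E
```

```text
front [0.0266 0.0557]
rear [0.1304 0.0005]
railrearL [0.1143 0.1087]
railrearR [ 0.1148 -0.1071]
```

play_rows(motion=[{"tx":0.02,"ty":0,"tz":0,"wx":0,"wy":0,"wz":0,"gripper":0},{"tx":0.02,"ty":0,"tz":0,"wx":0,"wy":0,"wz":0,"gripper":0},{"tx":0.02,"ty":0,"tz":0,"wx":0,"wy":0,"wz":0,"gripper":0},{"tx":0.01,"ty":0,"tz":0,"wx":0,"wy":0,"wz":0,"gripper":0},{"tx":0,"ty":0,"tz":0,"wx":0,"wy":0,"wz":0,"gripper":0}])

```text
clock: 5.87
eef_pos: [0.5196, -0.288, 0.0797]
tcp_rot: [[0.987, 0.16, 0.0], [0.16, -0.987, -0.0], [0.0, 0.0, -1.0]]
ft_force: [-1.3, 0.7, 0.5]
grip_width: -0.0001
```

play_rows(motion=[{"tx":-0.1,"ty":0,"tz":0,"wx":0,"wy":0,"wz":0,"gripper":0},{"tx":-0.1,"ty":0,"tz":-0.2,"wx":0,"wy":0,"wz":0,"gripper":0},{"tx":-0.15,"ty":0,"tz":-0.2,"wx":0,"wy":0,"wz":0,"gripper":0},{"tx":-0.15,"ty":0,"tz":-0.2,"wx":0,"wy":0,"wz":0,"gripper":0},{"tx":-0.15,"ty":0.1,"tz":-0.15,"wx":0,"wy":0,"wz":0,"gripper":0},{"tx":-0.1,"ty":0.1,"tz":-0.05,"wx":0,"wy":0,"wz":0,"gripper":0},{"tx":0,"ty":0,"tz":0,"wx":0,"wy":0,"wz":0,"gripper":0},{"tx":0,"ty":0,"tz":0,"wx":0,"wy":0,"wz":0,"gripper":0}])

```text
clock: 6.53
eef_pos: [0.4128, -0.3367, 0.2007]
tcp_rot: [[0.988, 0.157, 0.003], [0.157, -0.988, -0.001], [0.002, 0.001, -1.0]]
ft_force: [0.6, 1.1, 0.2]
grip_width: -0.0002
```

```bash
python3 snap.py 4 wrist scene
```

```text
{'clock': 6.533, 'eef_pos': [0.413, -0.337, 0.201], 'ft_force': [0.553, 1.145, 0.177]}
box -0.06916767913400157 -0.03090810035926008
```

View pics/wrist4.png

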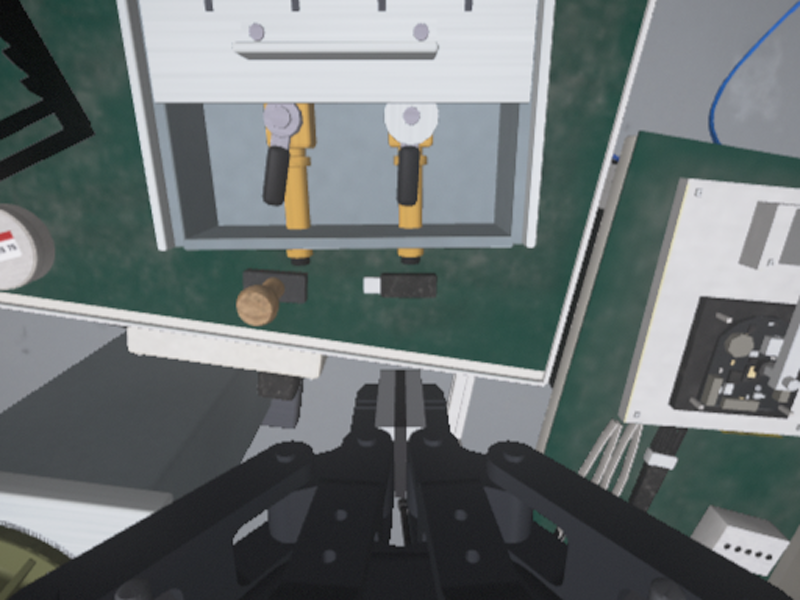

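View pics/scene4.png

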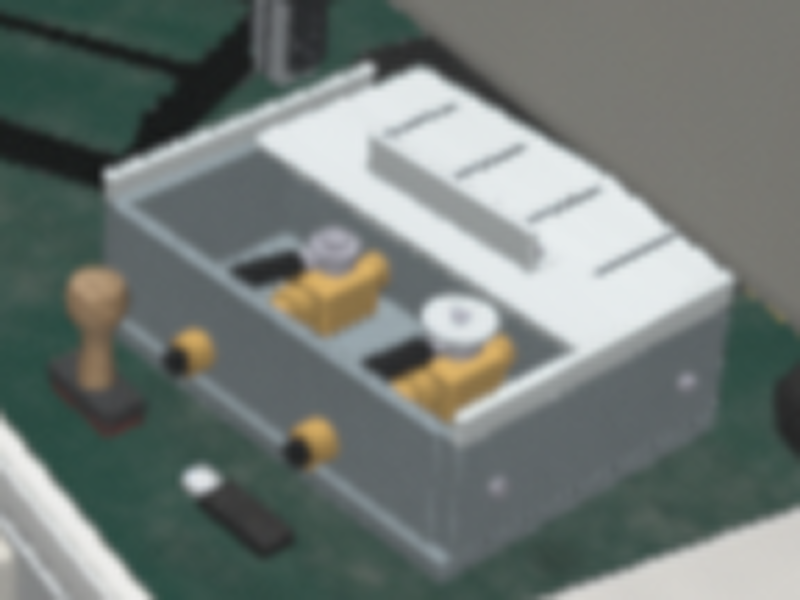

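The right hub's disc centre is at (411,116) and its black grip ends at (408,205). The plain hub is at (281,117), with its tip at (273,205).

Run:
```python
from cov import *
W=pickle.load(open('wrist4.pkl','rb'))
for n,uv,z in [('coverfront',(340,101),.07),('hub',(411,116),.058),('tip',(408,204),.050),('plainhub',(281,117),.055),('plaintip',(273,204),.05),('railFL',(163,248),.077),('railFR',(532,245),.077),('winFL',(218,226),.012)]:
    q=ray(W,cr(*uv,1.5625,0,0),z);print(n,q.round(4),inbox(q))
for p in [(.03,-.038,.044),(-.022,-.038,.044)]: print(proj(W,box2w(B,p))*1.5625)
c=W['pixels'][55:155,220:310,::-1]; cv2.imwrite('pics/wc4.png',cv2.resize(c,(540,600),interpolation=cv2.INTER_CUBIC))
```

```text
coverfront [ 0.5119 -0.2876  0.07  ] [0.0366 0.0014]
hub [ 0.5113 -0.3267  0.058 ] [ 0.0297 -0.037 ]
tip [ 0.4618 -0.3333  0.05  ] [-0.0202 -0.0355]
plainhub [ 0.4993 -0.2533  0.055 ] [0.0298 0.0374]
plaintip [ 0.4488 -0.2513  0.05  ] [-0.0198  0.0476]
railFL [ 0.4179 -0.1973  0.077 ] [-0.0415  0.1058]
railFR [ 0.4528 -0.4064  0.077 ] [-0.041  -0.1062]
winFL [ 0.4219 -0.2048  0.012 ] [-0.0388  0.0978]
[[411.76622262 116.83552908]]
[[411.56547743 205.51771234]]
```

View pics/wc4.png

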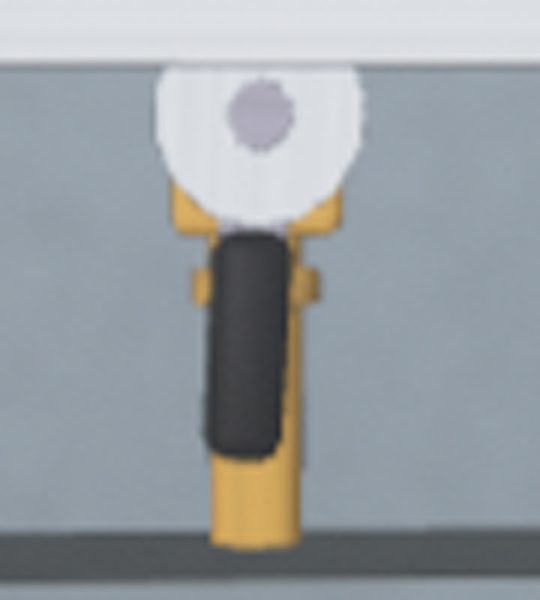

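The disc hub sits at box (0.030, -0.037), so it matches the right-hand valve, with the handle at about 0.05 rad. The cover is at about 0.089, which is its stop. Now I lower into the gap to the right of the marked handle.

play_rows(motion=[{"tx":0.12,"ty":0.09,"tz":0.12,"wx":0,"wy":0,"wz":0,"gripper":0},{"tx":0.12,"ty":0.09,"tz":0.12,"wx":0,"wy":0,"wz":0,"gripper":0},{"tx":0.12,"ty":0.09,"tz":0.12,"wx":0,"wy":0,"wz":0,"gripper":0},{"tx":0,"ty":0,"tz":0.15,"wx":0,"wy":0,"wz":0,"gripper":0},{"tx":0,"ty":0,"tz":0.1,"wx":0,"wy":0,"wz":0,"gripper":0},{"tx":0,"ty":0,"tz":0,"wx":0,"wy":0,"wz":0,"gripper":0},{"tx":0,"ty":0,"tz":0,"wx":0,"wy":0,"wz":0,"gripper":0}])

```text
clock: 7.22
eef_pos: [0.4727, -0.3657, 0.1069]
tcp_rot: [[0.987, 0.161, -0.003], [0.161, -0.987, 0.002], [-0.002, -0.002, -1.0]]
ft_force: [0.8, -0.7, 0.1]
grip_width: 0.0
```

```bash
python3 snap.py 5 wrist scene
python3 - <<'E'
import numpy as np
for hy in (12,):
  pr=None
  for t in range(0,91,10):
    a=np.radians(t); r=32+15*t/90
    c=np.array([30-r*np.cos(a)-6.5*np.sin(a), -38+r*np.sin(a)-6.5*np.cos(a)])-[12,hy]
    print(t,c.round(1), '' if pr is None else ((c-pr)/150*[1,-1]).round(3)); pr=c
E
```

```text
{'clock': 7.217, 'eef_pos': [0.473, -0.366, 0.107], 'ft_force': [0.786, -0.676, 0.105]}
box -0.014750849922387337 -0.06918844260692789
0 [-14.  -56.5] 
10 [-16.3 -50.6] [-0.015 -0.04 ]
20 [-17.4 -44. ] [-0.008 -0.044]
30 [-17.3 -37.1] [ 0.001 -0.046]
40 [-15.8 -30.1] [ 0.01  -0.047]
50 [-12.9 -23.3] [ 0.019 -0.046]
60 [ -8.6 -16.9] [ 0.029 -0.043]
70 [ -3.  -11.2] [ 0.037 -0.038]
80 [ 3.7 -6.5] [ 0.045 -0.031]
90 [11.5 -3. ] [ 0.052 -0.023]
```

View pics/wrist5.png

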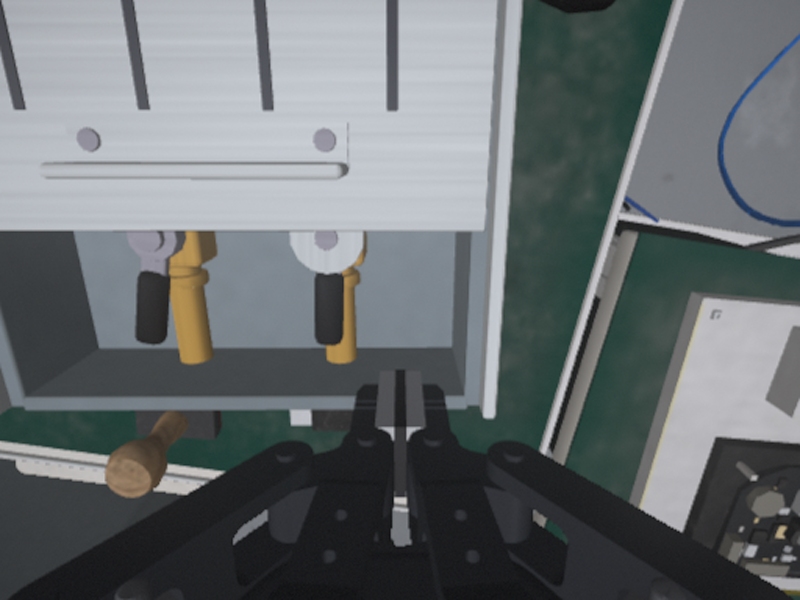

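View pics/scene5.png

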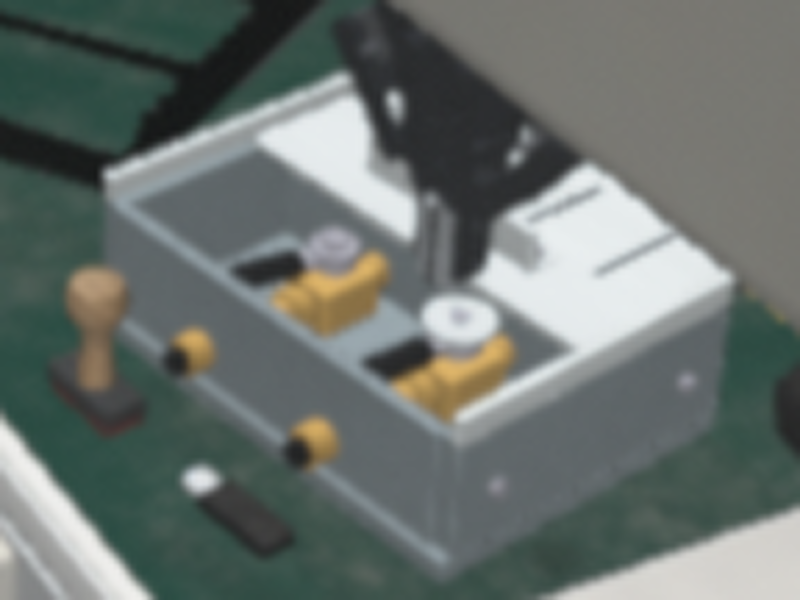

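play_rows(motion=[{"tx":0,"ty":0.015,"tz":0.15,"wx":0,"wy":0,"wz":0,"gripper":0},{"tx":0,"ty":0,"tz":0.15,"wx":0,"wy":0,"wz":0,"gripper":0},{"tx":0,"ty":0,"tz":0.13,"wx":0,"wy":0,"wz":0,"gripper":0},{"tx":0,"ty":0,"tz":0,"wx":0,"wy":0,"wz":0,"gripper":0},{"tx":0,"ty":0,"tz":0,"wx":0,"wy":0,"wz":0,"gripper":0}])

```text
clock: 7.73
eef_pos: [0.473, -0.3692, 0.0444]
tcp_rot: [[0.987, 0.159, -0.0], [0.159, -0.987, 0.0], [0.0, -0.0, -1.0]]
ft_force: [0.3, -0.2, 0.8]
grip_width: -0.0003
```

```bash
python3 snap.py 6 wrist
```

```text
{'clock': 7.733, 'eef_pos': [0.473, -0.369, 0.044], 'ft_force': [0.319, -0.237, 0.789]}
box -0.015016702306715292 -0.07277374742879458
```

View pics/wrist6.png

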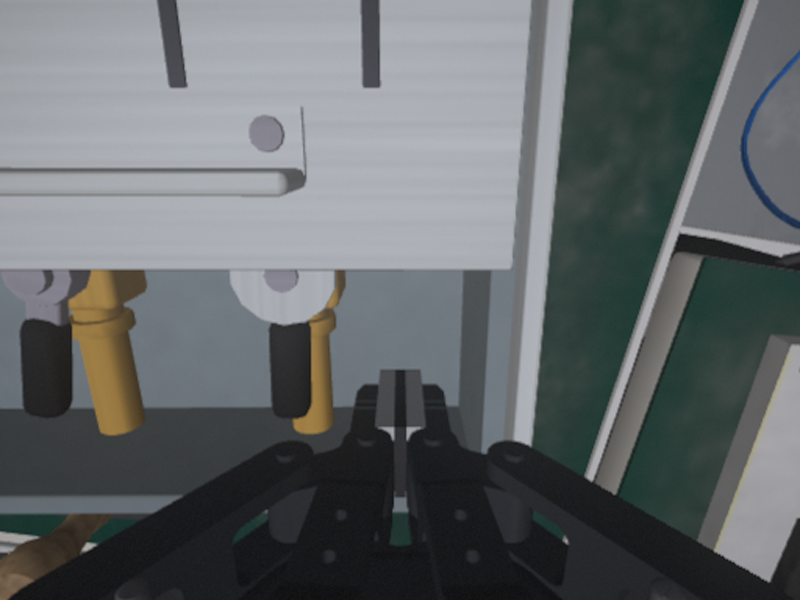

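play_rows(motion=[{"tx":0.005,"ty":-0.05,"tz":0.015,"wx":0,"wy":0,"wz":0,"gripper":0},{"tx":0,"ty":-0.05,"tz":0,"wx":0,"wy":0,"wz":0,"gripper":0},{"tx":0,"ty":-0.04,"tz":0,"wx":0,"wy":0,"wz":0,"gripper":0},{"tx":-0.007,"ty":-0.02,"tz":0,"wx":0,"wy":0,"wz":0,"gripper":0},{"tx":-0.007,"ty":-0.02,"tz":0,"wx":0,"wy":0,"wz":0,"gripper":0},{"tx":-0.004,"ty":-0.022,"tz":0,"wx":0,"wy":0,"wz":0,"gripper":0},{"tx":-0.004,"ty":-0.022,"tz":0,"wx":0,"wy":0,"wz":0,"gripper":0},{"tx":0,"ty":-0.023,"tz":0,"wx":0,"wy":0,"wz":0,"gripper":0},{"tx":0,"ty":-0.023,"tz":0,"wx":0,"wy":0,"wz":0,"gripper":0},{"tx":0.005,"ty":-0.023,"tz":0,"wx":0,"wy":0,"wz":0,"gripper":0},{"tx":0.005,"ty":-0.023,"tz":0,"wx":0,"wy":0,"wz":0,"gripper":0}])

```text
clock: 8.7
eef_pos: [0.4639, -0.3224, 0.0414]
tcp_rot: [[0.987, 0.159, -0.001], [0.159, -0.987, 0.0], [-0.001, -0.0, -1.0]]
ft_force: [0.3, -3.3, 0.6]
grip_width: -0.0
```

```bash
python3 snap.py 7 wrist
```

```text
{'clock': 8.7, 'eef_pos': [0.464, -0.322, 0.041], 'ft_force': [0.348, -3.339, 0.627]}
box -0.016388157985676922 -0.02510690508735501
```

View pics/wrist7.png

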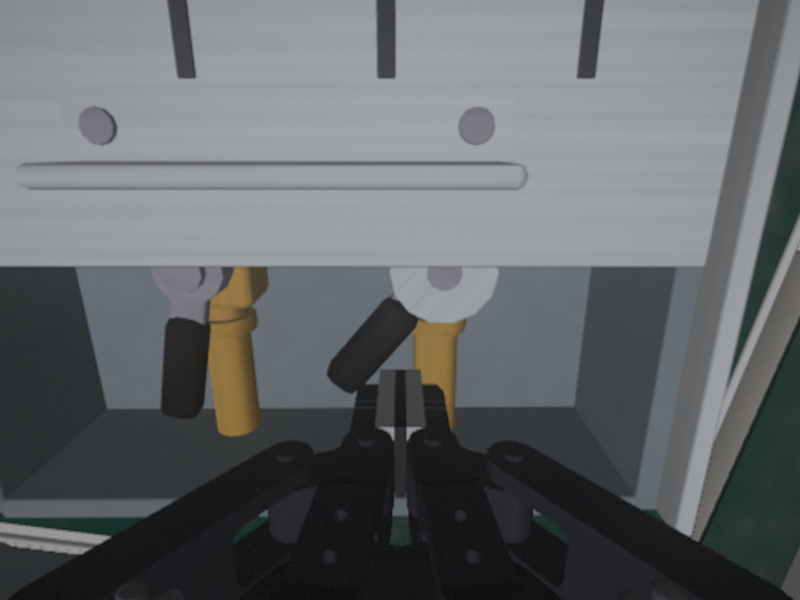

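The marked handle has turned to about 43°, with its grip end at about (345,385). The plain handle has not moved. I'll continue the arc.

play_rows(motion=[{"tx":0.01,"ty":-0.023,"tz":0,"wx":0,"wy":0,"wz":0,"gripper":0},{"tx":0.01,"ty":-0.023,"tz":0,"wx":0,"wy":0,"wz":0,"gripper":0},{"tx":0.015,"ty":-0.021,"tz":0,"wx":0,"wy":0,"wz":0,"gripper":0},{"tx":0.015,"ty":-0.021,"tz":0,"wx":0,"wy":0,"wz":0,"gripper":0},{"tx":0.019,"ty":-0.019,"tz":0,"wx":0,"wy":0,"wz":0,"gripper":0},{"tx":0.019,"ty":-0.019,"tz":0,"wx":0,"wy":0,"wz":0,"gripper":0},{"tx":0.023,"ty":-0.015,"tz":0,"wx":0,"wy":0,"wz":0,"gripper":0},{"tx":0.023,"ty":-0.015,"tz":0,"wx":0,"wy":0,"wz":0,"gripper":0},{"tx":0.02,"ty":-0.01,"tz":0,"wx":0,"wy":0,"wz":0,"gripper":0},{"tx":0.015,"ty":-0.005,"tz":0,"wx":0,"wy":0,"wz":0,"gripper":0}])

```text
clock: 9.58
eef_pos: [0.4853, -0.2925, 0.0413]
tcp_rot: [[0.987, 0.16, -0.001], [0.16, -0.987, 0.001], [-0.001, -0.001, -1.0]]
ft_force: [-1.4, -2.3, -1.1]
grip_width: 0.0002
```

```bash
python3 snap.py 8 wrist
```

```text
{'clock': 9.583, 'eef_pos': [0.485, -0.293, 0.041], 'ft_force': [-1.36, -2.268, -1.051]}
box 0.009608182232173954 0.000916311247284133
```

View pics/wrist8.png

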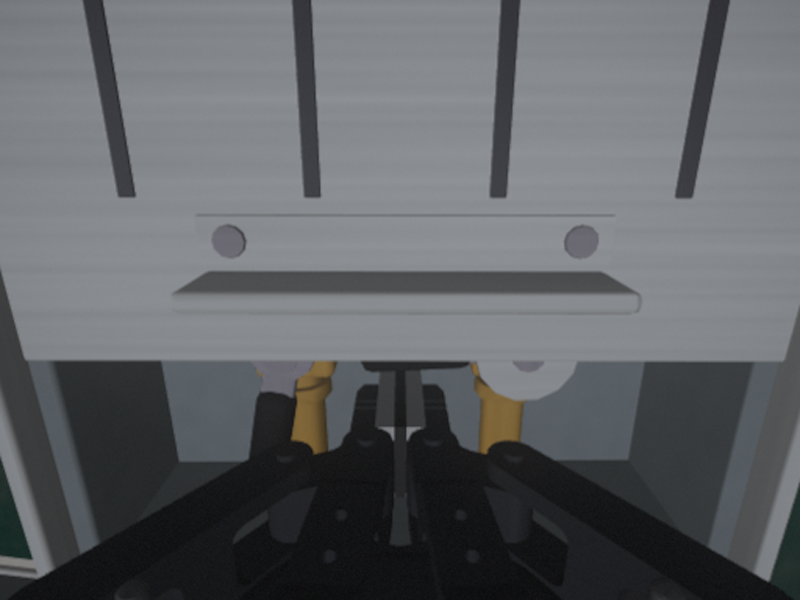

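play_rows(motion=[{"tx":0.01,"ty":0,"tz":0,"wx":0,"wy":0,"wz":0,"gripper":0},{"tx":0.01,"ty":0,"tz":0,"wx":0,"wy":0,"wz":0,"gripper":0},{"tx":0.01,"ty":0,"tz":0,"wx":0,"wy":0,"wz":0,"gripper":0},{"tx":0,"ty":0,"tz":0,"wx":0,"wy":0,"wz":0,"gripper":0}])

```text
clock: 9.97
eef_pos: [0.4874, -0.2919, 0.0412]
tcp_rot: [[0.987, 0.159, -0.004], [0.159, -0.987, 0.002], [-0.004, -0.003, -1.0]]
ft_force: [-7.2, 0.3, 4.7]
grip_width: -0.0
```

play_rows(motion=[{"tx":0.015,"ty":0,"tz":0,"wx":0,"wy":0,"wz":0,"gripper":0},{"tx":0.01,"ty":0,"tz":0,"wx":0,"wy":0,"wz":0,"gripper":0},{"tx":0,"ty":0,"tz":0,"wx":0,"wy":0,"wz":0,"gripper":0}])

```text
clock: 10.22
eef_pos: [0.4877, -0.2918, 0.041]
tcp_rot: [[0.988, 0.157, -0.009], [0.157, -0.988, 0.003], [-0.008, -0.004, -1.0]]
ft_force: [-16.0, -0.6, 7.6]
grip_width: -0.0001
```

The force rose to 16 N with almost no motion, at TCP box x ≈ 0.012 where the stop is expected. I'll back off, rise and look.

play_rows(motion=[{"tx":-0.06,"ty":0,"tz":0,"wx":0,"wy":0,"wz":0,"gripper":0},{"tx":-0.06,"ty":0,"tz":0,"wx":0,"wy":0,"wz":0,"gripper":0},{"tx":-0.02,"ty":0,"tz":0,"wx":0,"wy":0,"wz":0,"gripper":0},{"tx":0,"ty":0,"tz":-0.15,"wx":0,"wy":0,"wz":0,"gripper":0},{"tx":0,"ty":0,"tz":-0.2,"wx":0,"wy":0,"wz":0,"gripper":0},{"tx":-0.1,"ty":0,"tz":-0.22,"wx":0,"wy":0,"wz":0,"gripper":0},{"tx":-0.15,"ty":0,"tz":-0.22,"wx":0,"wy":0,"wz":0,"gripper":0},{"tx":-0.15,"ty":0,"tz":-0.22,"wx":0,"wy":0,"wz":0,"gripper":0},{"tx":0,"ty":0,"tz":0,"wx":0,"wy":0,"wz":0,"gripper":0},{"tx":0,"ty":0,"tz":0,"wx":0,"wy":0,"wz":0,"gripper":0}])

```text
clock: 11.05
eef_pos: [0.4138, -0.3059, 0.1953]
tcp_rot: [[0.987, 0.158, 0.005], [0.158, -0.987, -0.002], [0.005, 0.002, -1.0]]
ft_force: [0.4, 0.1, -0.4]
grip_width: -0.0002
```

```bash
python3 snap.py 9 wrist scene top
python3 - <<'E'
from h import *
W=pickle.load(open('wrist9.pkl','rb'))
cv2.imwrite('pics/wc9.png',cv2.resize(W['pixels'][40:160,150:310,::-1],(800,600),interpolation=cv2.INTER_CUBIC))
E
```

```text
{'clock': 11.05, 'eef_pos': [0.414, -0.306, 0.195], 'ft_force': [0.441, 0.143, -0.369]}
box -0.06312621064360936 -0.0006269874353011899
```

View pics/wrist9.png

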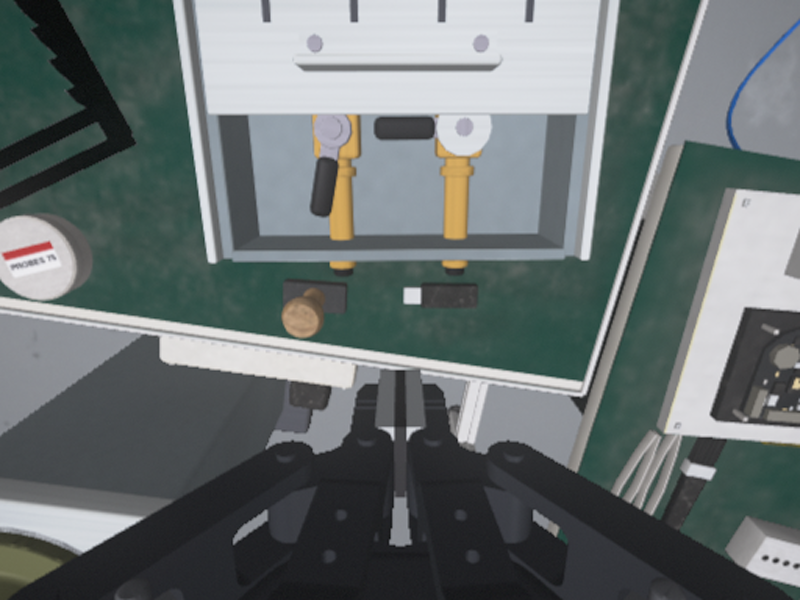

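View pics/wc9.png

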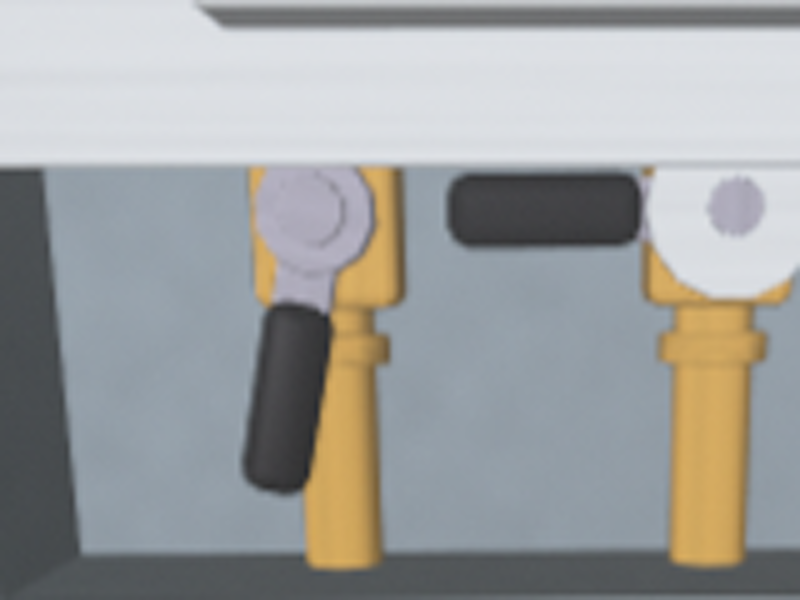

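View pics/scene9.png

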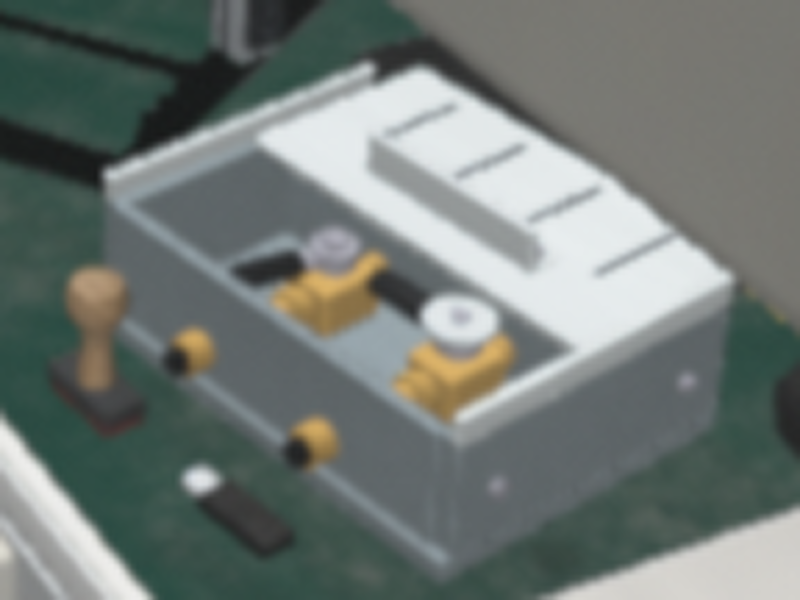

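View pics/top9.png

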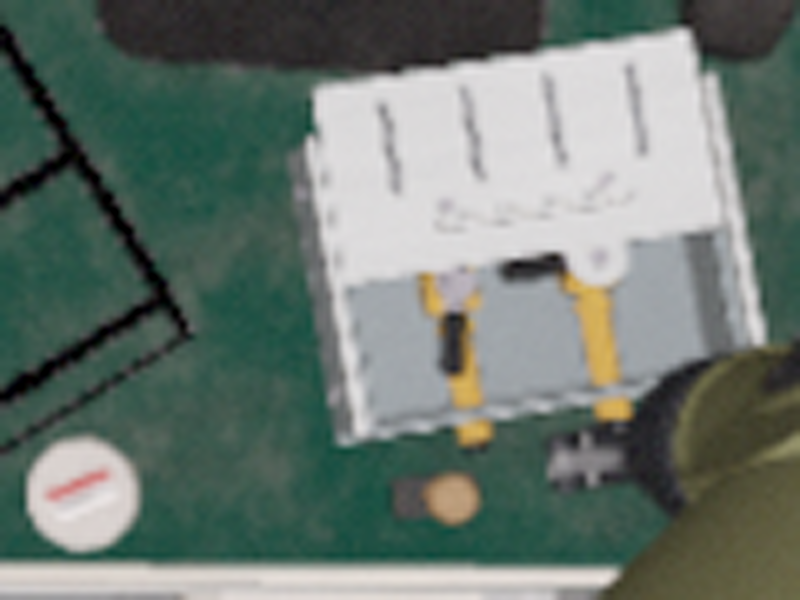

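The marked handle now lies crosswise, with its grip at (447–640, 210) in the crop, parallel to the cover's edge. The plain handle, stamp, dongle and tin look unmoved, and the cover lies back and flat. Handing in.

```bash
python3 -c "
from cov import *
W=pickle.load(open('wrist9.pkl','rb'))
for n,uv,z in [('plaintip',(319,214),.05),('mtip',(375,128),.05),('mhub',(464,127),.058),('cover',(400,113),.07)]: print(n,inbox(ray(W,cr(*uv,1.5625,0,0),z)))
from bench import close_job; print(close_job())"
```

```text
plaintip [-0.019   0.0489]
mtip [0.03   0.0138]
mhub [ 0.0299 -0.0364]
cover [ 0.0365 -0.0006]
the job is handed in; nothing more can be done
None
```

I pushed the cover back by its tab to its stop, then pushed the disc-marked handle (the right-hand valve) clockwise until it was shut. The job is handed in. It gave no verdict, so the results below are from my own last checks.

- **Cover:** its front edge is at box x ≈ 0.037 m, which puts the cover at about 0.089 m, against the 0.075 m needed. It looks flat and in place in the pictures.
- **Marked handle:** its hub and tip are at the same box x, 0.030 m, so it points straight across at about 1.57 rad. At the stop the force rose to 16 N with almost no further movement.
- **Plain handle:** its tip is within about 2 mm of my earlier measurement, which is within measuring error.
- **Bystanders:** the stamp, dongle and tin look unmoved in the last pictures. The tape, driver and board lie outside those views and were not rechecked; the arm only passed high above that side.
- **Robot:** the gripper is clear at z ≈ 0.195 m and the wrist force is near zero. The clock was at about 11 s of the 45 s allowed.

No check failed. The cameras' first box positions differed by about 5 mm, mostly in y; the later wrist views brought that down to 2 to 4 mm.

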